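# Ready the scoop and open the jar whose cap may be left- or right-handed

## Task

Stand the steel measuring cup upright on the stone midway between the amber jar and the olive-wood coaster and let go of it. Then open the jar: nobody remembers which way its white cap unscrews, so if it stops hard one way turn it the other, and once it is free lift it straight up well clear of the jar. Finish still holding the cap level in the air above the jar, and leave everything else where it stands.

Things in the scene. Friction and masses are not known exactly. Their poses are not given: they have to be found in the camera images.
- jar: Closed amber plastic jar, 70 mm diameter, held immovably by a steel ring clamp (82 mm diameter, 14 mm tall; two low ears reach 56 mm from the axis along +-y). Shoulder 56 mm, neck top 74 mm above the stone. Origin: centre of the underside, on the stone; z up. The coaster lies 270 to 290 mm away along its own +y axis.
- cap: White cap on the jar: round skirt 60 mm diameter, 21 mm tall, with a finger-grip bar on top, 50 mm long (its own x), 16 mm thick (its y), 32 mm tall: 53 mm in all; 35 to 70 g. Origin: centre of the skirt's underside; z up, the turning axis. On the jar the origin is 57 mm above the stone.
- measuring_cup: Round stainless steel measuring cup, open at the top, 48 mm tall, 52 mm diameter at the foot and 58 mm at the rim, wall 3 mm, 75 to 155 g, with a flat stub handle (14 mm wide, 4 mm thick, centred 43 mm above the foot) that reaches 64 mm from the axis along its own +x. Origin: centre of the underside; z up.
- coaster: Round olive-wood coaster lying on the stone, 96 mm diameter, 8 mm thick, loose. Origin: centre of the underside; its x and y axes are parallel to the jar's, and the jar lies along its -y axis.
- folded_cup: Folded teal silicone cup, 88 mm diameter, 22 mm tall; a bystander. Origin: centre of the underside.
- mini_mug: White ceramic mini mug standing on the stone, 56 mm diameter, 55 mm tall, handle along its +y; a bystander. Origin: centre of the underside.
- spice_tin: Spice tin, 56 mm diameter, 75 mm tall; a bystander. Origin: centre of the underside.
- cap_grip (a point): Point on the cap's axis, 44 mm above its underside, inside the grip bar. One way the cap turns only about 6 degrees (at most 10) to a hard stop; the other way it turns easily (under 0.3 N m) to a stop at about 54 degrees (50 to 58), and from 43 on it lifts straight off; turning does not raise it. Which way frees it differs from case to case and cannot be seen.
- caddy: Grey tea caddy with a wooden lid, fixed, 89 mm diameter, 123 mm tall with its knob; 200 mm from the jar along the jar's +x. A bystander. Origin: centre of the underside.
Not all that is in view belongs to the job. Leave any black look-alike of the coaster alone.

How it is judged:
On the way:
1. the measuring cup stands released on the stone midway between jar and coaster (y of measuring_cup in the frame of jar above 0.115 m and y of measuring_cup in the frame of coaster below -0.115 m and x of measuring_cup in the frame of jar between -0.025 and 0.025 m and height (world z) of measuring_cup below 0.004 m and angle between measuring_cup's own z axis and vertical below 0.08 rad and linear speed of measuring_cup below 0.02 m/s and contact force between the fingers and measuring_cup below 0.05 N and height (world z) of cap below 0.065 m), for 0.2 s.
At the end, for the whole second after the job is handed in: Measuring cup upright on the stone, released, within 25 mm of the line jar-coaster and 115 mm or more along it from each; cap held in the fingers, underside over 90 mm above the stone, within 60 mm of the jar's axis, tilted under 17 degrees, still, off the jar (y of measuring_cup in the frame of jar above 0.115 m and y of measuring_cup in the frame of coaster below -0.115 m and x of measuring_cup in the frame of jar between -0.025 and 0.025 m and height (world z) of measuring_cup below 0.004 m and angle between measuring_cup's own z axis and vertical below 0.08 rad and contact force between the arm and measuring_cup below 0.05 N and height (world z) of cap above 0.09 m and horizontal distance between cap and jar below 0.06 m and angle between cap's own z axis and vertical below 0.3 rad and contact force between the fingers and cap above 0.5 N and contact force between cap and jar below 0.05 N and linear speed of cap below 0.03 m/s); the arm keeps its last pose, push and grip.
It fails at once if the coaster is shifted by more than 15 mm (distance of coaster from where it was at the start of the episode above 0.015 m).
It fails at once if a bystander is disturbed (moved by more than 25 mm) (distance of any of folded_cup, mini_mug, spice_tin from where it was at the start of the episode above 0.025 m).
It also fails if it takes over 54 s, if anything falls off the work surface, if the arm or the gripper's body presses on something with over 40 N, if the wrist force passes 120 N, or if a joint passes its speed limit or range.

## Robot

A 6-joint arm with a two-finger parallel gripper is mounted at the origin on the work surface. World frame = base frame: x ahead of the robot, y to its left, z up, the work surface at z = 0. Lengths are in m, angles in rad, forces in N, time in s.
With the tool pointing down it reaches from about 0.35 to 0.775 m from the base axis. Payload 7.3 kg.
Tool frame: the origin (TCP) lies between the finger pads; the fingertips stand 25 mm ahead of it and the grasp point (between the pads) lies 6 mm ahead of it; y points along the fingers, z is the direction in which the jaws open and shut, and the axes are right-handed (so a half turn about y gives the same grasp; the last joint's range is limited). The gripper opens to 92 mm and grips with 3 to 60 N. Pads are 19 mm wide; open, the fingers measure 130 mm over their backs; the gripper's body (75 mm by 190 mm) begins 47 mm behind the grasp point.
Start: joints at [-1.406, 0.342, 1.524, -0, 1.275, -0.146], TCP at [0.161, -0.5, 0.252] pointing down, gripper open.
Joint ranges: [-2.53, 2.53], [-0.77, 2.02], [0.04, 2.7], [-1, 4.14], [0.28, 2.66], [-3.11, 3.11]. Speed limits (rad/s): [2.57, 2.57, 3.14, 3.14, 3.14, 3.14].

## Interface

Orientations are given as [roll, pitch, yaw] about the fixed x, y, z axes, in that order (R = Rz(yaw) Ry(pitch) Rx(roll)).
In Python, from cell import sensors, read_camera, hand_in gives the robot as it stands. The module is installed in compiled form; this text tells all that it offers.
- The arm moves only by the tool send_rows, never from a script. Its argument "motion" is a list that holds one entry, the list of rows, each a list of 4 numbers: the shift along the tool's x, y, z in m, then the turn about the tool's y in degrees. In form: [[[tx, ty, tz, twist], ...]]. A call has 1 to 8 rows; each row is the pose to reach, as a shift and turn from the pose measured when the call began, along the tool's axes at that moment; what a row does not reach only later rows make up. A row lasts 1/10 s, in which the tool goes at most 50 mm and 8.59 degrees, less where a joint would pass 70% of its speed; a pose out of reach is approached as far as the arm can. A call with a gripper value outside its range is refused whole. "gripper" is the opening, from 0 (shut) to 1 (fully open), set as the call begins (left out, the last holds). The fingers move at their own pace and stop on an object; "grip_force" is the grip in N (left out, the last holds). Time passes only in rows, so rows that repeat a pose let the fingers close. It gives the time, the measured TCP pose, the force and the opening at its end, in the units of the state.
- sensors.observe(): the state, without advancing time (a new reading comes with each control period).
- read_camera(name): name is "side" or "top"; returns a dict with "frame" (480x640x3 uint8, red, green, blue), "fx", "fy", "cx", "cy" (pixels), "distortion" ([k1, k2, p1, p2, k3] as OpenCV has them; the pictures are not rectified), "extrinsics" (4x4, takes a point from world to camera coordinates). Camera axes: x right, y up, looking along -z (the intrinsics and any distortion apply to the point x, -y, -z); pixel columns grow to the right and rows downward; lengths in m; the calibration is good to about 2 mm. A picture is of the moment at which its call begins. There is no depth.
- hand_in(): hands the job in, once; it reports no verdict.
The state is a dict: "time": time; "qpos": joint angles; "qvel": joint speeds; "joint_efforts": joint torques, N m; "tool_pos": TCP position; "tool_rot": TCP orientation; "contact_force": force on the tool from outside, world axes, zero at the start; "torque": the same for the moment, N m; "opening": finger opening in m.
Only numpy, scipy, OpenCV 4.12 (cv2) and the standard library are available. Lean on these libraries where they do the work, as an engineer would, in place of code of your own. Each camera call takes 0.05 s, during which the arm holds its last target.

## Working session

There is one attempt and no reset: what is moved stays moved. The work goes in short steps, Python scripts to look and compute and a tool call to move; the robot and the scene stay as the last step left them, time stands still between calls to the robot, and variables do not carry over. Pictures are saved under pics/ and viewed, and the job is handed in when it is done.

Besides the shell and the picture viewer there is one more tool, called as name(argument=value, ...), one argument or row to a line, values as JSON. send_rows: Moves the arm, as the interface text tells. Its arguments: {"type":"object","properties":{"motion":{"type":"array"},"gripper":{"type":"number"},"grip_force":{"type":"number"}},"required":["motion"]}

```bash
mkdir -p pics
python3 - <<'E'
from cell import sensors, read_camera
import cv2,json
s=sensors.observe(); print(s)
for n in("top","side"):
    c=read_camera(n); cv2.imwrite(f"pics/{n}0.png",c["frame"][:,:,::-1])
    print(n,c["fx"],c["fy"],c["cx"],c["cy"],c["distortion"],c["extrinsics"])
E
```

```text
{'time': 0.0, 'qpos': array([-1.40602156e+00,  3.42723502e-01,  1.52502840e+00, -3.33121141e-05,
        1.27537585e+00, -1.46057723e-01]), 'qvel': array([ 0.00120063,  0.00051706, -0.00028821,  0.0001176 ,  0.00254297,
       -0.00034884]), 'joint_efforts': array([-2.58668239e-03, -4.31252074e+01, -2.44219744e+01,  7.16147362e-02,
        5.62680303e-02, -1.35671116e-04]), 'tool_pos': array([ 0.16049411, -0.49947894,  0.25104055]), 'tool_rot': array([-1.57231971e+00,  1.91901336e-04, -2.83075059e+00]), 'contact_force': array([-0.3972322 ,  0.23212196,  0.1006404 ]), 'torque': array([0.00962319, 0.02299927, 0.02888954]), 'opening': 0.09205966615053893}
top 586.2081503581413 586.2081503581413 318.5076577126207 240.31713505894356 [-0.10244771  0.          0.          0.          0.        ] [[ 0.02829228 -0.99927136  0.02561839 -0.05899797]
 [ 0.98315843  0.03244695  0.17985186 -0.53739499]
 [-0.18055205  0.02009852  0.98336006 -1.18794271]
 [ 0.          0.          0.          1.        ]]
side 525.0090438657749 525.0090438657749 318.81991506700916 235.22966812743536 [-0.15943285  0.          0.          0.          0.        ] [[-0.84801137 -0.52962047 -0.01946464  0.44958035]
 [ 0.24700413 -0.42745611  0.86963799 -0.23395872]
 [-0.46889836  0.73265506  0.49330608 -0.75067829]
 [ 0.          0.          0.          1.        ]]
```

View pics/top0.png

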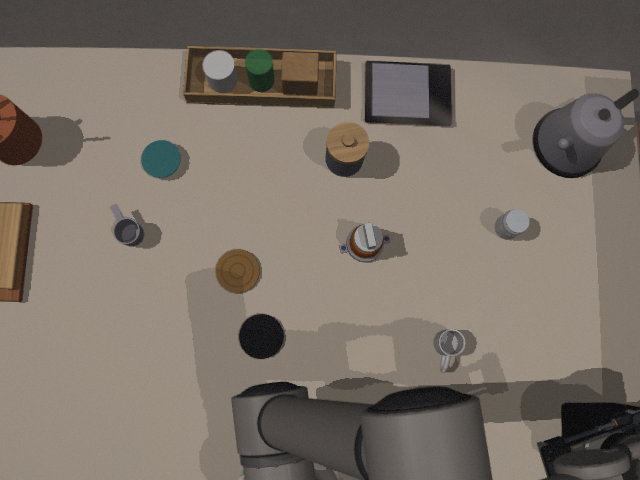

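View pics/side0.png

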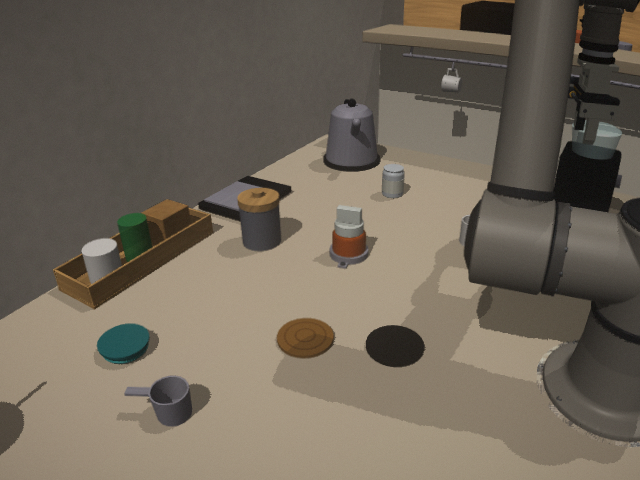

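Top view: the jar with its white cap is at (366,243), the coaster with brown rings at (238,271) and its black look-alike at (261,336). Candidate cups are the grey steel one at (127,231) with a flat stub handle, and the white one at (452,343) with a loop handle, which is the mini mug. I'll confirm these in crops.

```bash
cat > h.py <<'E'
import numpy as np,cv2
from cell import read_camera
def ray(c,uv):
    K=np.array([[c["fx"],0,c["cx"]],[0,c["fy"],c["cy"]],[0,0,1]])
    p=cv2.undistortPoints(np.array(uv,float).reshape(-1,1,2),K,np.array(c["distortion"],float))[:,0]
    d=np.c_[p[:,0],-p[:,1],-np.ones(len(p))]
    E=np.array(c["extrinsics"]);R=E[:3,:3];o=-R.T@E[:3,3]
    return o,d@R
def plane(c,uv,z):
    o,d=ray(c,uv); return o+d*((z-o[2])/d[:,2])[:,None]
def proj(c,P):
    E=np.array(c["extrinsics"]);X=np.atleast_2d(P)@E[:3,:3].T+E[:3,3]
    X=X*[1,-1,-1]
    K=np.array([[c["fx"],0,c["cx"]],[0,c["fy"],c["cy"]],[0,0,1]])
    return cv2.projectPoints(X,np.zeros(3),np.zeros(3),K,np.array(c["distortion"],float))[0][:,0]
E
python3 - <<'E'
from h import *
t=read_camera("top");f=t["frame"][:,:,::-1]
s=read_camera("side");g=s["frame"][:,:,::-1]
def cr(f,x,y,w=48,h=36,k=4): 
    return cv2.resize(f[y-h:y+h,x-w:x+w],None,fx=k,fy=k,interpolation=cv2.INTER_CUBIC)
a=np.vstack([np.hstack([cr(f,127,231),cr(f,366,240)]),np.hstack([cr(g,165,400),cr(g,350,235)])])
cv2.imwrite("pics/crop.png",a)
hsv=cv2.cvtColor(f,cv2.COLOR_BGR2HSV)
for p in[(238,271),(127,231),(366,235),(370,237),(366,255),(300,330),(120,215),(127,222)]: print(p,hsv[p[1],p[0]])
E
```

```text
(238, 271) [ 16 134 110]
(127, 231) [143  13  78]
(366, 235) [40  8 97]
(370, 237) [ 30   8 160]
(366, 255) [  9 176  68]
(300, 330) [ 16  43 147]
(120, 215) [133  15 121]
(127, 222) [120   9  54]
```

View pics/crop.png

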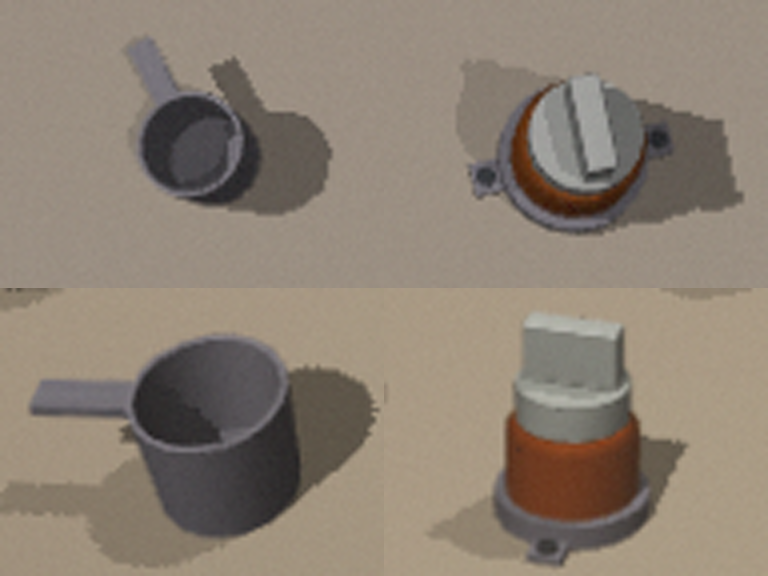

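The crops confirm a steel cup with a flat stub handle pointing up-left in the top view, the jar with white cap and bar, and the clamp ears at (343.5,248) and (387,238.5).

Run:
```python
from h import *
t=read_camera("top");s=read_camera("side")
np.set_printoptions(precision=4,suppress=True)
for n,c,roi,box in(("top",t,(205,240,270,305),0),("side",s,(270,315,342,360),0)):
    f=c["frame"][:,:,::-1];h=cv2.cvtColor(f,cv2.COLOR_BGR2HSV)
    m=np.zeros(h.shape[:2],np.uint8);x0,y0,x1,y1=roi
    m[y0:y1,x0:x1]=(h[y0:y1,x0:x1,1]>90)*255
    k=max(cv2.findContours(m,cv2.RETR_EXTERNAL,cv2.CHAIN_APPROX_NONE)[0],key=cv2.contourArea)
    P=plane(c,k[:,0].astype(float),.006)
    (x,y),r=cv2.minEnclosingCircle(P[:,:2].astype(np.float32)); e=cv2.fitEllipse(P[:,:2].astype(np.float32)*1000)
    print(n,"coaster",x,y,r,e)
P=lambda c,u,z:plane(c,[u],z)[0]
print("cup rim top",P(t,(126.75,231.25),.048),"side",P(s,(169.4,390),.048))
print("handle tip",P(t,(114,205.5),.045), P(s,(127,391.5),.045))
a,b=P(t,(343.5,248.2),.01),P(t,(386.75,238.5),.01);print("ears",a,b,(a+b)/2)
q=plane(t,[((570-384)/4+318,80/4+204),((600-384)/4+318,75/4+204),((615-384)/4+318,170/4+204),((587-384)/4+318,180/4+204)],.110)
print("bar top",q,q.mean(0))
print("caddy knob",P(t,(348,140),.123))
for nm,u,z in(("mug",(452,342),.055),("tin",(516,222),.075),("folded",(162,159),.022)): print(nm,P(t,u,z))
```

```text
top coaster 0.47471898794174194 0.13012824952602386 0.04773344099521637 ((474.7272644042969, 130.26300048828125), (92.82418060302734, 93.67878723144531), 132.36453247070312)
side coaster 0.4737430512905121 0.13480405509471893 0.05098583176732063 ((473.5628662109375, 134.4591064453125), (94.84325408935547, 100.33953094482422), 31.072046279907227)
cup rim top [0.5454 0.3655 0.048 ] side [0.544  0.3695 0.048 ]
handle tip [0.6014 0.3993 0.045 ] [0.5958 0.4039 0.045 ]
ears [ 0.5306 -0.0982  0.01  ] [ 0.5552 -0.1927  0.01  ] [ 0.5429 -0.1454  0.01  ]
bar top [[ 0.5644 -0.1333  0.11  ]
 [ 0.5675 -0.1485  0.11  ]
 [ 0.519  -0.1566  0.11  ]
 [ 0.5135 -0.1426  0.11  ]] [ 0.5411 -0.1452  0.11  ]
caddy knob [ 0.7372 -0.0957  0.123 ]
mug [ 0.3336 -0.3241  0.055 ]
tin [ 0.5876 -0.4601  0.075 ]
folded [0.716  0.3096 0.022 ]
```

```bash
cat > go.py <<'E'
import sys,numpy as np
from cell import sensors
from scipy.spatial.transform import Rotation as R
np.set_printoptions(precision=4,suppress=True)
def go(x,y,z,yaw=None):   # grasp-point target, yaw deg
    s=sensors.observe();Rm=R.from_euler('xyz',s["tool_rot"]).as_matrix()
    d=np.array([x,y,z+.006])-s["tool_pos"]
    y0=np.degrees(s["tool_rot"][2]); tw=0 if yaw is None else -((yaw-y0+180)%360-180)
    print("shift",Rm.T@d,"twist",round(tw,2),"| yaw",round(y0,2),"tcp",s["tool_pos"],"rot",s["tool_rot"],"t",s["time"],"op",s["opening"],"F",s["contact_force"],"T",s["torque"],"q",s["qpos"])
if __name__=="__main__": go(*map(float,sys.argv[1:]))
E
python3 go.py 0.50 -0.15 0.25 -162; python3 go.py 0.545 0.3665 0.15 -148
```

```text
shift [-0.4301 -0.0044 -0.2292] twist -0.19 | yaw -162.19 tcp [ 0.1606 -0.4997  0.2515] rot [-1.5712  0.     -2.8307] t 0.3 op 0.0916228258777787 F [ 0.0888  0.9548 -0.6103] T [0.0195 0.008  0.0466] q [-1.406   0.3423  1.5244 -0.      1.2754 -0.146 ]
shift [-0.631   0.0958 -0.7071] twist -14.19 | yaw -162.19 tcp [ 0.1606 -0.4997  0.2515] rot [-1.5712  0.     -2.8307] t 0.3 op 0.0916228258777787 F [ 0.0888  0.9548 -0.6103] T [0.0195 0.008  0.0466] q [-1.406   0.3423  1.5244 -0.      1.2754 -0.146 ]
```

send_rows(
  motion=[
    [[-0.16,0,-0.085,0],[-0.43,0,-0.23,0],[-0.43,0,-0.23,0],[-0.43,0,-0.23,0],[-0.43,0,-0.23,0],[-0.43,0,-0.23,0],[-0.43,0,-0.23,0],[-0.43,0,-0.23,0]],
  ],
  gripper=1,
)

```text
time: 1.1
tool_pos: [0.4398, -0.2106, 0.2518]
tool_rot: [-1.571, 0.0, -2.831]
contact_force: [0.7, -1.3, -0.1]
opening: 0.0917
```

```bash
python3 go.py 0.545 0.3665 0.15 -148
```

```text
shift [-0.2766  0.0959 -0.5173] twist -14.2 | yaw -162.2 tcp [ 0.4398 -0.2106  0.2518] rot [-1.5707  0.0003 -2.8309] t 1.1 op 0.09172121757817901 F [ 0.6915 -1.3159 -0.0968] T [-0.0435  0.0075 -0.0166] q [-0.6041  0.2734  1.6226  0.0002  1.2453  0.6559]
```

send_rows(
  motion=[
    [[-0.27,0,-0.51,-14],[-0.27,0,-0.51,-14],[-0.27,0,-0.51,-14],[-0.27,0,-0.51,-14],[-0.27,0,-0.51,-14],[-0.27,0,-0.51,-14],[-0.27,0,-0.51,-14],[-0.27,0,-0.51,-14]],
  ],
)

```text
time: 1.9
tool_pos: [0.5093, 0.1835, 0.2519]
tool_rot: [-1.57, 0.001, -2.586]
contact_force: [1.1, -0.4, 0.6]
opening: 0.0916
```

```bash
python3 go.py 0.545 0.3665 0.12 -148
```

```text
shift [-0.1267  0.126  -0.1367] twist -0.19 | yaw -148.19 tcp [0.5093 0.1835 0.2519] rot [-1.5704  0.0006 -2.5863] t 1.9 op 0.09159962440756553 F [ 1.1216 -0.4478  0.6002] T [-0.0858 -0.1014 -0.0001] q [ 0.2043  0.3715  1.4792 -0.0001  1.2903  1.2199]
```

send_rows(
  motion=[
    [[-0.127,0.126,-0.137,0],[-0.127,0.126,-0.137,0],[-0.127,0.126,-0.137,0],[-0.127,0.126,-0.137,0],[-0.127,0.126,-0.137,0],[-0.127,0.126,-0.137,0],[-0.127,0.126,-0.137,0],[-0.127,0.126,-0.137,0]],
  ],
)

```text
time: 2.7
tool_pos: [0.5455, 0.3661, 0.127]
tool_rot: [-1.57, 0.002, -2.587]
contact_force: [0.2, -0.9, 0.2]
opening: 0.0919
```

```bash
python3 go.py 0.545 0.367 0.03 -148
python3 - <<'E'
from h import *
for n in("top","side"):
    c=read_camera(n);f=c["frame"][:,:,::-1]
    u,v=proj(c,[.545,.367,.06])[0].astype(int);x0=max(0,u-60)
    cv2.imwrite(f"pics/{n}1.png",cv2.resize(f[v-60:v+60,x0:x0+130],None,fx=3,fy=3))
E
cd pics; python3 -c "
import cv2,numpy as np
cv2.imwrite('pre.png',np.hstack([cv2.imread('top1.png'),cv2.imread('side1.png')]))"
```

```text
shift [ 0.0001  0.091  -0.0011] twist -0.23 | yaw -148.23 tcp [0.5455 0.3661 0.127 ] rot [-1.5701  0.0017 -2.5871] t 2.7 op 0.09186056535007689 F [ 0.1847 -0.9285  0.2474] T [-0.0507 -0.006   0.0131] q [ 0.4748  0.6897  1.2893 -0.0006  1.1609  1.4913]
```

View pics/pre.png

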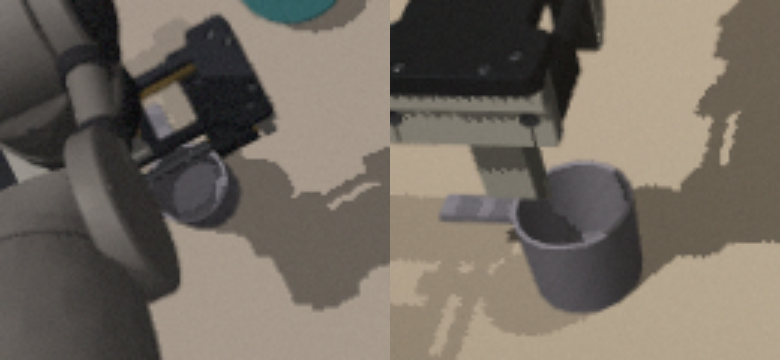

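The fingers bracket the cup's position, with the handle clear between the jaws. I'll descend and watch the force.

send_rows(
  motion=[
    [[0,0.025,-0.001,0],[0,0.05,-0.001,0],[0,0.07,-0.001,0],[0,0.085,-0.001,0],[0,0.091,-0.001,0],[0,0.091,-0.001,0]],
  ],
)

```text
time: 3.4
tool_pos: [0.5454, 0.3665, 0.0362]
tool_rot: [-1.57, 0.002, -2.588]
contact_force: [0.9, 0.6, 0.3]
opening: 0.0919
```

send_rows(
  motion=[
    [[0,0,0,0],[0,0,0,0],[0,0,0,0],[0,0,0,0],[0,0,0,0],[0,0,0,0],[0,0,0,0],[0,0,0,0]],
  ],
  gripper=0.4,
  grip_force=15,
)

```text
time: 4.2
tool_pos: [0.5456, 0.3666, 0.0365]
tool_rot: [-1.57, 0.002, -2.588]
contact_force: [-0.5, -1.2, 3.8]
opening: 0.0573
```

```bash
python3 go.py 0.545 0.367 0.03 -148
```

```text
shift [ 0.0003  0.0005 -0.0007] twist -0.29 | yaw -148.29 tcp [0.5456 0.3666 0.0365] rot [-1.5702  0.0023 -2.5882] t 4.2 op 0.05732055815743063 F [-0.5248 -1.1551  3.7702] T [-0.0892  0.0796 -0.0352] q [ 0.4753  0.7942  1.3604 -0.0006  0.9846  1.493 ]
```

send_rows(
  motion=[
    [[0,0,0,0],[0,-0.01,0,0],[0,-0.03,0,0],[0,-0.06,0,0],[0,-0.09,0,0],[0,-0.1,0,0],[0,-0.1,0,0]],
  ],
  grip_force=20,
)

```text
time: 4.9
tool_pos: [0.546, 0.3669, 0.1381]
tool_rot: [-1.57, 0.005, -2.588]
contact_force: [0.5, 0.4, -1.5]
opening: 0.0575
```

```bash
python3 go.py 0.508 -0.0065 0.13 -165
python3 - <<'E'
from h import *
c=read_camera("side");cv2.imwrite("pics/lift.png",c["frame"][:,:,::-1])
E
```

```text
shift [0.2286 0.0011 0.2977] twist 16.71 | yaw -148.29 tcp [0.546  0.3669 0.1381] rot [-1.5699  0.0055 -2.5882] t 4.9 op 0.05747430763414963 F [ 0.4852  0.429  -1.4989] T [-0.0161  0.0124 -0.0193] q [ 0.4754  0.6781  1.2785 -0.0005  1.1794  1.493 ]
```

View pics/lift.png

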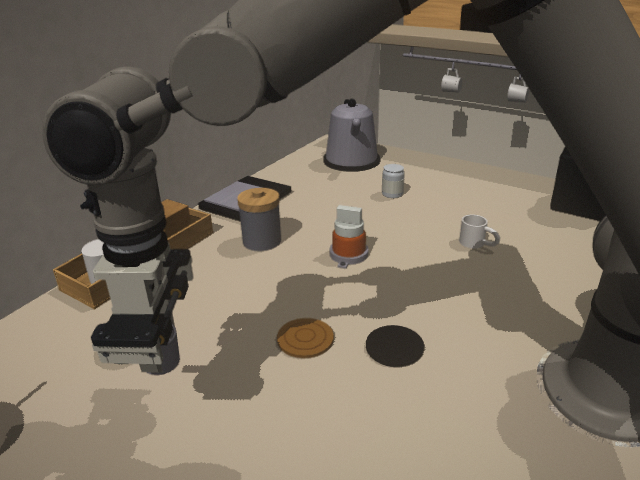

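send_rows(
  motion=[
    [[0.02,0,0.025,0],[0.05,0,0.065,0],[0.08,0,0.104,0],[0.11,0,0.143,0],[0.14,0,0.182,0],[0.17,0,0.221,0],[0.195,0,0.254,0],[0.21,0,0.274,0]],
  ],
)

```text
time: 5.75
tool_pos: [0.5088, 0.0202, 0.1341]
tool_rot: [-1.572, -0.001, -2.59]
contact_force: [0.9, -0.0, -1.4]
opening: 0.0573
```

```bash
python3 go.py 0.508 -0.0065 0.08
```

```text
shift [0.0146 0.0481 0.0224] twist 0 | yaw -148.42 tcp [0.5088 0.0202 0.1341] rot [-1.5722 -0.0012 -2.5904] t 5.75 op 0.057288984045776106 F [ 0.8796 -0.0428 -1.4098] T [-0.0049 -0.0739 -0.0071] q [-0.1111  0.4433  1.7284  0.0005  0.9717  0.9082]
```

send_rows(
  motion=[
    [[0.008,0.005,0.012,0],[0.0145,0.02,0.0225,0],[0.0145,0.035,0.0225,0],[0.0145,0.048,0.0225,0],[0.0145,0.048,0.0225,0],[0.0145,0.048,0.0225,0]],
  ],
)

```text
time: 6.35
tool_pos: [0.5074, -0.0063, 0.0851]
tool_rot: [-1.574, -0.003, -2.59]
contact_force: [-0.1, -0.9, -0.2]
opening: 0.0572
```

```bash
python3 go.py 0.508 -0.0065 0.03
python3 - <<'E'
from h import *
for n in("side","top"):
    c=read_camera(n);cv2.imwrite(f"pics/place_{n}.png",c["frame"][:,:,::-1])
E
```

```text
shift [-0.0006  0.0491  0.0006] twist 0 | yaw -148.41 tcp [ 0.5074 -0.0063  0.0851] rot [-1.574  -0.0032 -2.5903] t 6.35 op 0.0572317546584692 F [-0.0896 -0.8843 -0.2472] T [-0.0438 -0.012  -0.0074] q [-0.1638  0.5134  1.7789  0.0004  0.8537  0.8554]
```

View pics/place_side.png

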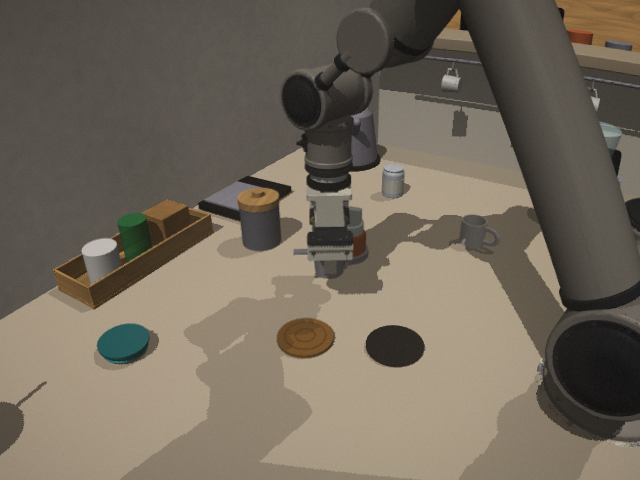

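The gripper holds the cup at about (328,262), between jar and coaster. Lowering now.

send_rows(
  motion=[
    [[-0.0006,0.01,0.0006,0],[-0.0006,0.025,0.0006,0],[-0.0006,0.038,0.0006,0],[-0.0006,0.044,0.0006,0],[-0.0006,0.047,0.0006,0],[-0.0006,0.047,0.0006,0]],
  ],
)

```text
time: 7.05
tool_pos: [0.509, -0.0065, 0.039]
tool_rot: [-1.572, -0.001, -2.59]
contact_force: [0.4, 0.9, -1.3]
opening: 0.0575
```

send_rows(
  motion=[
    [[0,0.001,0,0],[0,0.001,0,0]],
  ],
)

```text
time: 7.25
tool_pos: [0.5093, -0.0065, 0.0384]
tool_rot: [-1.572, -0.001, -2.59]
contact_force: [0.6, -0.4, -1.6]
opening: 0.0574
```

```bash
python3 go.py 0.508 -0.0065 0.03
```

```text
shift [ 0.0011  0.0024 -0.0007] twist 0 | yaw -148.39 tcp [ 0.5093 -0.0065  0.0384] rot [-1.5718 -0.0006 -2.59  ] t 7.25 op 0.057448663406316776 F [ 0.6145 -0.4078 -1.5946] T [0.0054 0.0061 0.0308] q [-0.1635  0.5913  1.8101  0.0005  0.7412  0.8553]
```

send_rows(
  motion=[
    [[0,0.001,0,0],[0,0.002,0,0],[0,0.002,0,0]],
  ],
)

```text
time: 7.55
tool_pos: [0.5094, -0.0066, 0.0366]
tool_rot: [-1.571, -0.0, -2.59]
contact_force: [-0.1, -0.4, -0.8]
opening: 0.0572
```

send_rows(
  motion=[
    [[0,0.001,0,0],[0,0.001,0,0]],
  ],
)

```text
time: 7.75
tool_pos: [0.5094, -0.0066, 0.0365]
tool_rot: [-1.571, -0.0, -2.59]
contact_force: [-3.9, 0.2, 8.4]
opening: 0.0576
```

Touchdown (8 N). Releasing; the opening is symmetric.

send_rows(
  motion=[
    [[0,0,0,0],[0,0,0,0],[0,0,0,0],[0,0,0,0],[0,0,0,0],[0,0,0,0],[0,0,0,0]],
  ],
  gripper=0.95,
)

```text
time: 8.45
tool_pos: [0.5094, -0.0066, 0.0364]
tool_rot: [-1.571, -0.0, -2.59]
contact_force: [0.1, 0.3, -0.2]
opening: 0.0871
```

send_rows(
  motion=[
    [[0,-0.01,0,0],[0,-0.04,0,0],[0,-0.08,0,0],[0,-0.12,0,0],[0,-0.16,0,0],[0,-0.19,0,0],[0,-0.2,0,0],[0,-0.2,0,0]],
  ],
)

```text
time: 9.25
tool_pos: [0.5099, -0.0067, 0.2379]
tool_rot: [-1.569, 0.002, -2.59]
contact_force: [0.0, 0.2, -0.3]
opening: 0.0874
```

```bash
python3 go.py 0.542 -0.145 0.2 -170
```

```text
shift [0.0452 0.0321 0.1345] twist 21.61 | yaw -148.39 tcp [ 0.5099 -0.0067  0.2379] rot [-1.5689  0.0024 -2.5898] t 9.25 op 0.08742962763455187 F [ 0.0161  0.1634 -0.2835] T [ 0.003  -0.0568  0.0192] q [-0.1636  0.3248  1.5894  0.0002  1.2244  0.8554]
```

Run:
```python
from h import *
t=read_camera("top");s=read_camera("side")
f=t["frame"][:,:,::-1];g=s["frame"][:,:,::-1]
cv2.imwrite("pics/t2.png",f);
print(proj(s,[[.542,-.145,.11],[.509,-.0066,.048]]),proj(t,[[.542,-.145,.11],[.509,-.0066,.048]]))
a=cv2.resize(g[190:280,290:410],None,fx=6,fy=6,interpolation=cv2.INTER_CUBIC);cv2.imwrite("pics/s2.png",a)
```

```text
[[350.88452983 206.66530296]
 [329.90332864 269.64671479]] [[370.13223838 235.07980731]
 [301.02426648 253.89056013]]
```

View pics/t2.png

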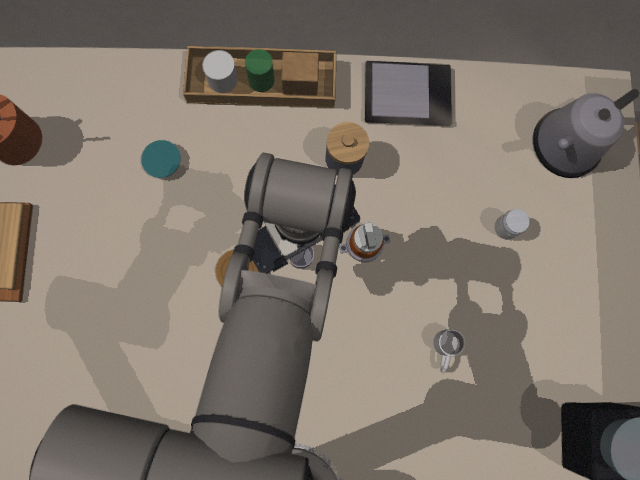

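View pics/s2.png

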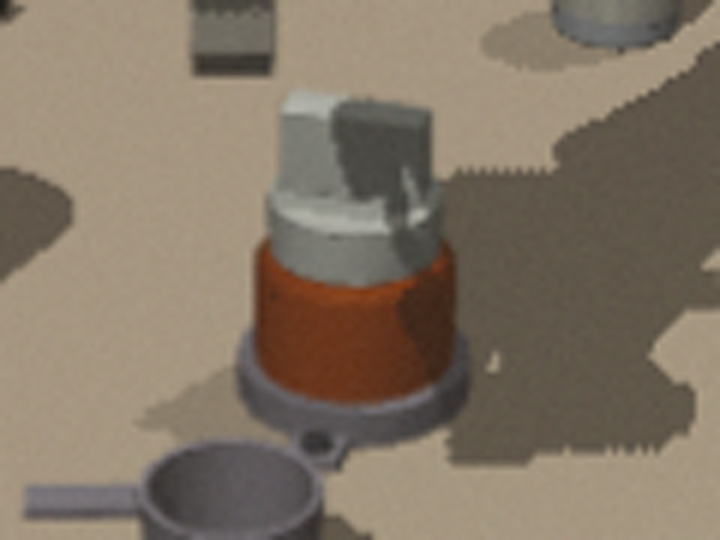

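The cup stands upright and released at about (328,270) in the side view, and the bar's top is centred at about (349.5,208). Next I'll compute the bar's pose from the side view.

Run:
```python
from h import *
np.set_printoptions(precision=4,suppress=True)
s=read_camera("side");t=read_camera("top")
c=np.array([(288,90),(432,108),(430,124),(280,112)],float)/6+[290,190]
q=plane(s,c,.110);print(q,q.mean(0))
for a,b in((0,1),(3,2)): print(np.degrees(np.arctan2(*(q[a]-q[b])[[1,0]])))
# jar neck/body silhouettes: cap skirt left/right at side and top -> axis
def ax(c,l,r):
    o,d=ray(c,[l,r]);m=(d[0]/np.linalg.norm(d[0])+d[1]/np.linalg.norm(d[1]));return o,m
o,m=ax(s,(257/6+290,320/6+190),(455/6+290,320/6+190))
# mid-ray horizontal lateral offset of point .542,-.145
p=np.array([.542,-.145]);n=np.array([-m[1],m[0]])/np.hypot(*m[:2]);print("side lateral (n, off)",n,(o[:2]-p)@n)
cu=np.array([(143+323)/2,(440+545)/2])/6+[290,190];print("cup",plane(s,[cu],.048))
# top bar fit by brightness
f=t["frame"];g=cv2.cvtColor(f,cv2.COLOR_RGB2GRAY)
cv2.imwrite("pics/tb.png",cv2.resize(f[210:270,330:410,::-1],None,fx=8,fy=8,interpolation=cv2.INTER_CUBIC))
```

```text
[[ 0.5683 -0.1386  0.11  ]
 [ 0.5198 -0.1509  0.11  ]
 [ 0.5148 -0.1401  0.11  ]
 [ 0.5623 -0.123   0.11  ]] [ 0.5413 -0.1381  0.11  ]
14.139118203876876
19.804118406503182
side lateral (n, off) [0.8764 0.4815] 0.00239405975460917
cup [[0.5065 0.0014 0.048 ]]
```

View pics/tb.png

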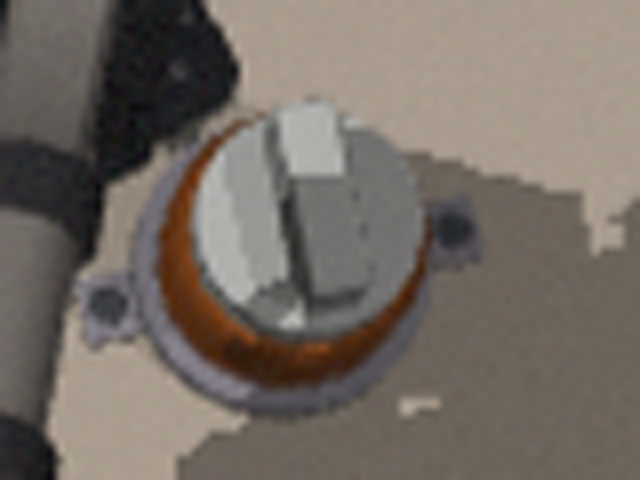

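Side-view estimates sit 4–8 mm toward +y against the top view for the coaster, the cup and the bar. The gripper self-centred on the cup where the top view put it, so I trust the top view: bar at (0.5415,-0.1455), angle about 11°.

```bash
python3 go.py 0.5415 -0.1455 0.15 -169
```

```text
shift [0.0446 0.0784 0.1358] twist 20.61 | yaw -148.39 tcp [ 0.5086 -0.0065  0.2347] rot [-1.5734 -0.0028 -2.5899] t 9.45 op 0.08718421131750372 F [-0.024  -0.2262 -0.487 ] T [-0.0564 -0.0111  0.024 ] q [-0.1637  0.329   1.5929  0.0002  1.2236  0.8553]
```

send_rows(
  motion=[
    [[0.008,0,0.026,5],[0.02,0.01,0.062,10],[0.032,0.03,0.1,15],[0.0446,0.05,0.1358,20.6],[0.0446,0.07,0.1358,20.6],[0.0446,0.078,0.1358,20.6],[0.0446,0.078,0.1358,20.6],[0.0446,0.078,0.1358,20.6]],
  ],
  gripper=0.65,
)

```text
time: 10.25
tool_pos: [0.5416, -0.1448, 0.1567]
tool_rot: [-1.572, -0.004, -2.948]
contact_force: [-0.6, -0.5, 0.8]
opening: 0.0598
```

```bash
python3 go.py 0.5415 -0.1455 0.101 -169;  python3 - <<'E'
from h import *
t=read_camera("top");s=read_camera("side")
a=cv2.resize(t["frame"][190:290,290:430,::-1],None,fx=2.8,fy=2.8);b=cv2.resize(s["frame"][190:290,280:420,::-1],None,fx=2.8,fy=2.8)
cv2.imwrite("pics/pc.png",np.hstack([a,b]))
E
```

```text
shift [0.0001 0.0497 0.0007] twist 0.08 | yaw -168.92 tcp [ 0.5416 -0.1448  0.1567] rot [-1.5725 -0.0037 -2.9483] t 10.25 op 0.059758454840036744 F [-0.5724 -0.4945  0.838 ] T [-0.0105  0.0537 -0.0517] q [-0.3976  0.4988  1.5556 -0.0007  1.0911  0.9802]
```

View pics/pc.png

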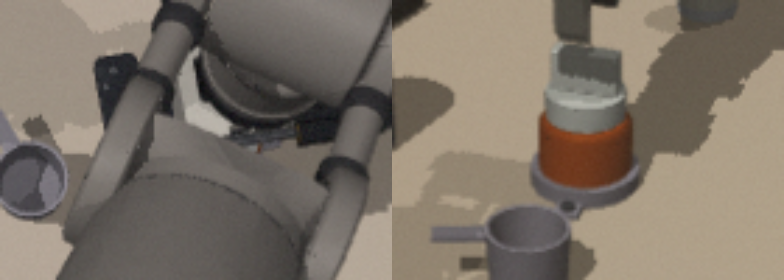

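The near finger hangs just in front of the bar, ready to straddle it. Descending.

send_rows(
  motion=[
    [[0,0.015,0.0005,0],[0,0.03,0.0005,0],[0,0.042,0.0005,0],[0,0.049,0.0005,0],[0,0.0495,0.0005,0],[0,0.0495,0.0005,0]],
  ],
)

```text
time: 10.95
tool_pos: [0.5423, -0.1454, 0.1083]
tool_rot: [-1.571, -0.002, -2.948]
contact_force: [-0.4, -0.3, -0.7]
opening: 0.0599
```

send_rows(
  motion=[
    [[0,0,0,0],[0,0,0,0],[0,0,0,0],[0,0,0,0],[0,0,0,0],[0,0,0,0],[0,0,0,0],[0,0,0,0]],
  ],
  gripper=0.05,
  grip_force=12,
)

```text
time: 11.75
tool_pos: [0.5423, -0.1455, 0.1084]
tool_rot: [-1.571, -0.002, -2.948]
contact_force: [-0.4, 0.1, -0.4]
opening: 0.0162
```

```bash
python3 go.py 0.5415 -0.1455 0.101 -169
```

```text
shift [ 0.0008  0.0014 -0.0001] twist 0.09 | yaw -168.91 tcp [ 0.5423 -0.1455  0.1084] rot [-1.571  -0.0016 -2.948 ] t 11.75 op 0.0162361132850319 F [-0.3714  0.0727 -0.3614] T [ 0.025   0.0194 -0.0226] q [-0.3982  0.558   1.6064 -0.0009  0.9787  0.9795]
```

Bar gripped at 16.2 mm with no side load. Grip up to 40 N and trying one direction gently.

send_rows(
  motion=[
    [[0,0,0,0],[0,0,0,2],[0,0,0,4],[0,0,0,6],[0,0,0,8],[0,0,0,10],[0,0,0,10]],
  ],
  grip_force=40,
)

```text
time: 12.45
tool_pos: [0.5423, -0.1453, 0.1084]
tool_rot: [-1.57, -0.002, -3.12]
contact_force: [-1.2, 0.2, -0.1]
opening: 0.0167
```

```bash
python3 go.py 0.5415 -0.1455 0.101 -179
```

```text
shift [0.0008 0.0014 0.0002] twist 0.21 | yaw -178.79 tcp [ 0.5423 -0.1453  0.1084] rot [-1.5703 -0.0019 -3.1204] t 12.45 op 0.01670779773949092 F [-1.2168  0.1604 -0.1043] T [0.1166 0.0995 1.1602] q [-0.3977  0.5579  1.6064 -0.0015  0.9788  1.1528]
```

Torque is 1.16 N m, a hard stop. Reversing: about 57° from here is 47–48° past the start.

send_rows(
  motion=[
    [[0,0,0,-3],[0,0,0,-7],[0,0,0,-12],[0,0,0,-17],[0,0,0,-22],[0,0,0,-27],[0,0,0,-30],[0,0,0,-30]],
  ],
)

```text
time: 13.25
tool_pos: [0.5423, -0.1454, 0.1084]
tool_rot: [-1.571, -0.002, -2.597]
contact_force: [0.6, -1.2, -0.3]
opening: 0.0157
```

```bash
python3 go.py 0.5423 -0.1454 0.1024 -121.5
```

```text
shift [-0. -0.  0.] twist -27.27 | yaw -148.77 tcp [ 0.5423 -0.1454  0.1084] rot [-1.5713 -0.0018 -2.5965] t 13.25 op 0.015712195908470724 F [ 0.5713 -1.2422 -0.3494] T [-0.0915 -0.0668  0.0022] q [-0.3979  0.558   1.6064 -0.0013  0.9787  0.6286]
```

Torque is about 0, so it is turning freely.

send_rows(
  motion=[
    [[0,0,0,-4],[0,0,0,-9],[0,0,0,-14],[0,0,0,-19],[0,0,0,-23],[0,0,0,-26],[0,0,0,-28],[0,0,0,-28]],
  ],
)

```text
time: 14.05
tool_pos: [0.5428, -0.1462, 0.1086]
tool_rot: [-1.57, -0.002, -2.109]
contact_force: [2.3, -3.5, -0.4]
opening: 0.016
```

```bash
python3 go.py 0.5423 -0.1454 0.1024 -121
python3 - <<'E'
from h import *
s=read_camera("side")
cv2.imwrite("pics/turned.png",cv2.resize(s["frame"][170:290,280:420,::-1],None,fx=4,fy=4))
E
```

```text
shift [-0.0004  0.0002 -0.0008] twist 0.16 | yaw -120.84 tcp [ 0.5428 -0.1462  0.1086] rot [-1.5703 -0.0016 -2.1091] t 14.05 op 0.016037084919959366 F [ 2.3375 -3.4614 -0.398 ] T [-0.6208 -0.3138 -0.0001] q [-0.3986  0.558   1.6056 -0.002   0.9777  0.1408]
```

View pics/turned.png

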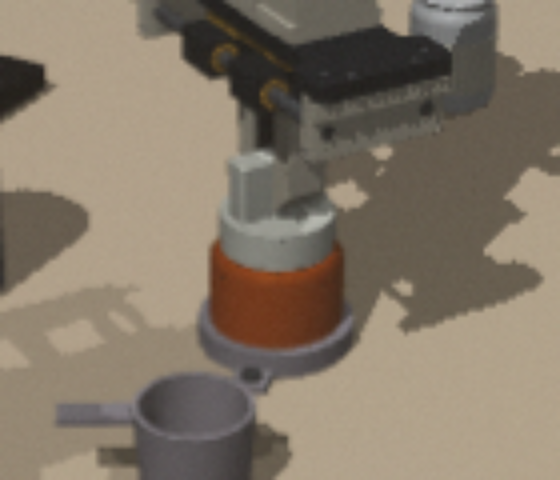

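The bar turned with the fingers, about 48° from the start, with no stop felt. Trying a small lift.

send_rows(
  motion=[
    [[0,-0.002,0,0],[0,-0.004,0,0],[0,-0.007,0,0],[0,-0.01,0,0]],
  ],
)

```text
time: 14.5
tool_pos: [0.5429, -0.1461, 0.1188]
tool_rot: [-1.57, -0.001, -2.11]
contact_force: [1.3, -1.8, -2.8]
opening: 0.0155
```

send_rows(
  motion=[
    [[0,-0.006,0,0],[0,-0.014,0,0],[0,-0.025,0,0],[0,-0.038,0,0],[0,-0.05,0,0],[0,-0.06,0,0],[0,-0.065,0,0],[0,-0.065,0,0]],
  ],
)

```text
time: 15.3
tool_pos: [0.5432, -0.1461, 0.1848]
tool_rot: [-1.569, -0.001, -2.11]
contact_force: [0.4, -0.2, -1.3]
opening: 0.0158
```

send_rows(
  motion=[
    [[0,0,0,0],[0,0,0,0],[0,0,0,0],[0,0,0,0]],
  ],
)

```text
time: 15.7
tool_pos: [0.543, -0.146, 0.1843]
tool_rot: [-1.569, -0.001, -2.11]
contact_force: [-1.3, -0.9, -0.0]
opening: 0.0162
```

```bash
python3 go.py 0.5423 -0.1454 0.1024 -121
python3 - <<'E'
from h import *
np.set_printoptions(precision=4,suppress=True)
s=read_camera("side");t=read_camera("top");cv2.imwrite("pics/end.png",s["frame"][:,:,::-1])
cv2.imwrite("pics/endt.png",t["frame"][:,:,::-1])
E
```

```text
shift [-0.0002  0.0759 -0.0011] twist 0.1 | yaw -120.9 tcp [ 0.543  -0.146   0.1843] rot [-1.5695 -0.0014 -2.1101] t 15.7 op 0.016248446253678807 F [-1.3098 -0.8621 -0.0055] T [-0.0263 -0.0064  0.0298] q [-0.3982  0.4695  1.5203 -0.0017  1.1507  0.1418]
```

View pics/end.png

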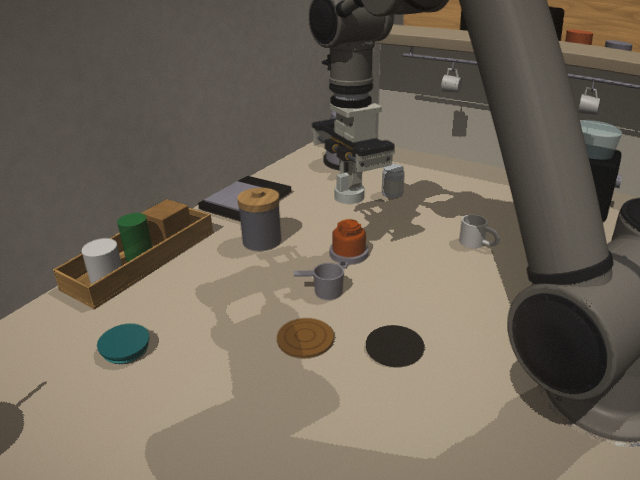

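View pics/endt.png

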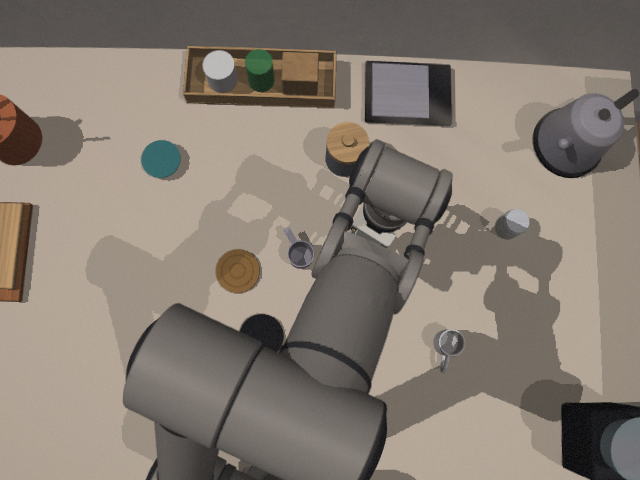

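The side view shows the cap level in the fingers at about (350,190), clear of the open jar at (349,240). The top view shows the cup upright at (301,254), where it was predicted, about 142 mm from both jar and coaster and about 1 mm off the line. The coaster and bystanders are unmoved, so I'm handing in.

```bash
python3 -c "
from cell import hand_in
print(hand_in())"
```

```text
the job is handed in; nothing more can be done
None
```

The job is done and handed in at about 15.7 s. The steel cup stands released midway between the jar and the coaster, and the cap is off and held level above the open jar.

- **Cup:** I gripped it around the body and set it down at (0.509, -0.007). The top view shows it upright there, about 142 mm along the line from both jar and coaster and about 1 mm off the line.
- **Cap:** Clockwise (seen from above) stopped hard at 1.16 N·m. Turned the other way it moved freely to about 48° past its starting angle, and it lifted off with little force. The fingers still hold it at a 16 mm opening, with its underside about 133 mm above the stone and within 2 mm of the jar's axis. The arm was still at the last reading.
- **Everything else:** The last pictures show the coaster and the bystanders where they stood; I checked this by eye and did not measure it.

**Disagreement:** The side camera placed things 4–8 mm further toward +y than the top camera. I trusted the top camera, because the cup grasp agreed with it to about 1 mm. Even with the largest side-camera offset, the cup would still be within its limits.

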